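# Hold a bored blank flush on the tilted carving stand

### The job

Draw the pin up out of the blank in the boring cradle and park it in the notch of the cradle's steel keeper, hanging by its collar. Then take the blank over to the tilted carving stand, drawn side out, tilt it until its underside beds flat on the sloping board with its bore centred over the screw hole and its long side running up the slope, and finish while still gripping it and pressing it there with about a kilo of push, so that I can run the carver's screw up from behind. Don't shift the board's tilt or disturb the other things on the bench.

Things in the scene. Friction and masses are not known exactly. Their poses are not given: they have to be found in the camera images.
- pin: steel pin in the blank's bore: round shank 12 mm thick, 62 mm long, below a brass collar (26 mm diameter, 5 mm thick); above the collar a dark wooden grip 18 mm square and 34 mm high, its sides along the pin's x and y. Origin: centre of the collar's underside, resting on the blank's top at the start; z up to the grip. 0.07 to 0.12 kg
- pin_tip (a point): lower end of the pin's shank, 62 mm below its origin
- blank: pale wooden block, 90 mm long (its x) by 60 mm wide (its y) by 40 mm high, rosette drawn on its top, 15 mm bore right through its centre; lies on the cradle's base between two low end stops (15 mm high, at its x ends; the long sides are free). Origin: centre of its underside; z up through the bore. 0.1 to 0.2 kg
- cradle: boring cradle fixed to the bench: wooden base 150 (x) by 110 (y) by 30 mm high with a 15 mm bore through it under the blank's bore, and on its +y side a dark steel keeper bracket. Origin on the bench under the bore; z up. The blank's sides lie along the cradle's x and y
- notch (a point): seat of the keeper's notch, on top of its 6 mm plate, 76 mm above the bench, 95 mm to +y of the cradle's bore; axes as the cradle's. The slot, 15 mm wide, opens towards the cradle's -x, its flared mouth 44 mm from the seat; clear below the plate. The parked pin's origin comes to this point, shank down through the slot, collar resting on the plate
- board_face (a point): centre of the 17 mm screw hole (screw point sunk) in the upper face of the carving stand's pale tilting board. x runs up the slope, away from the hinged edge nearer the robot; y level across; z the outward normal. The slope is 10 to 26 degrees, different every time. Stand fixed to the bench; steel side plates 93 mm either side of the centre line, up to 160 mm above the bench
- gouge: loose gouge, about 200 mm long, pale wooden handle 28 mm thick and a thin steel blade, lying between cradle and stand
- chisel: loose wide chisel, dark handle, 220 mm long
- veiner: loose narrow veining gouge, 190 mm long
- skew: loose skew chisel, reddish handle, 210 mm long
- mallet: loose square-headed wooden mallet, head 85 x 85 x 100 mm, dark handle
- offcut: loose pale offcut 80 x 35 x 28 mm
- board: the tilting board, 200 (x) by 160 (y) by 30 mm; origin on its underside at the hinged edge, 100 mm down the slope from the screw hole; axes as board_face. Stiff clamp knobs hold its angle against a hand's push (up to about 40 N)
There are look-alikes about, which are no part of the job. Leave any orange look-alike of the pin alone. What is shaped like the blank but green is not meant.

How it is judged:
On the way, in this order (a step that is already met when the one before it is completed fails the run):
1. the pin is drawn clear of the blank, which stays in the cradle (z of pin_tip in the frame of cradle above 0.072 m and horizontal distance between blank and cradle below 0.012 m and z of blank in the frame of cradle below 0.034 m), for 0.1 s.
2. the pin hangs by its collar in the keeper's notch, let go, the blank still in the cradle (distance between pin and notch below 0.01 m and z of pin in the frame of notch between -0.003 and 0.004 m and angle between pin's own z axis and vertical below 0.12 rad and contact force between the fingers and pin below 0.05 N and linear speed of pin below 0.02 m/s and horizontal distance between blank and cradle below 0.012 m and z of blank in the frame of cradle below 0.034 m), for 0.2 s.
3. the blank is lifted out of the cradle in the gripper (z of blank in the frame of cradle above 0.06 m and contact force between the fingers and blank above 1 N), for 0.1 s.
At the end, for the whole second after the job is handed in: blank gripped, at rest, pressed on the board with 4-25 N, drawn side out, flush (0.03 rad, 3 mm), bore within 7 mm of the screw hole, long side within 0.12 rad of up-slope; pin hanging free in the notch (10 mm of its seat, upright 0.12 rad); board moved under 6 mm, bystanders under 30 mm (distance between pin and notch below 0.01 m and z of pin in the frame of notch between -0.003 and 0.004 m and angle between pin's own z axis and vertical below 0.12 rad and contact force between the fingers and pin below 0.05 N and angle between the z axis of blank and the z axis of board_face, either way round below 0.03 rad and angle between the x axis of blank and the x axis of board_face, either way round below 0.12 rad and distance between blank and board_face below 0.007 m and z of blank in the frame of board_face between -0.003 and 0.003 m and angle between blank's own z axis and vertical below 1 rad and contact force between the fingers and blank above 3 N and contact force between blank and board between 4 and 25 N and linear speed of blank below 0.01 m/s and distance of board_face from where it was at the start of the episode below 0.006 m); the arm keeps its last pose, push and grip.
It fails at once if the board's tilt is pushed out of its setting (hole centre moved over 8 mm) (distance of board_face from where it was at the start of the episode above 0.008 m).
It fails at once if another thing on the bench is shoved over 30 mm (distance of any of gouge, chisel, veiner, skew, mallet, offcut from where it was at the start of the episode above 0.03 m).
It also fails if it takes over 67 s, if anything falls off the work surface, if the arm or the gripper's body presses on something with over 40 N, if the wrist force passes 120 N, or if a joint passes its speed limit or range.

### The arm

A 6-joint arm with a two-finger parallel gripper is mounted at the origin on the work surface. World frame = base frame: x ahead of the robot, y to its left, z up, the work surface at z = 0. Lengths are in m, angles in rad, forces in N, time in s.
With the tool pointing down it reaches from about 0.35 to 0.725 m from the base axis. Payload 6 kg.
Tool frame: the origin (TCP) lies midway between the tips of the shut fingers; the grasp point (between the pads) lies 19 mm behind it; z points along the fingers, y is the direction in which the jaws open and shut (so a half turn about z gives the same grasp; the last joint's range is limited). The gripper opens to 85 mm and grips with 20 to 120 N. Pads are 22 mm wide; open, the fingers measure 114 mm over their backs; the gripper's body (76 mm by 85 mm) begins 54 mm behind the grasp point. The pads swing forward as they close: fully open they stand 13 mm farther back than shut.
Start: joints at [-0.832, 0.04, 0.085, 0, -1.615, -0.334], TCP at [0.236, -0.551, 0.231] pointing down, gripper open.
Joint ranges: [-2.56, 2.56], [-1.29, 2.01], [-1.08, 1.49], [-3.29, 1.98], [-2.81, -0.18], [-2.99, 2.99]. Speed limits (rad/s): [2.57, 2.57, 3.01, 3.14, 3.14, 3.14].

### API

Orientations are given as a 3x3 rotation matrix whose columns are the frame's x, y, z axes.
In Python, from bench import robot gives the robot as it stands.
- The arm moves only by the tool apply_moves, never from a script. Its argument "moves" is a list of rows, each a list of 3 entries, a list of its own where there are three numbers: the shift along the tool's x, y, z in mm, then the turn about the tool's z in rad, then the finger opening in mm, from 0 to 85.4. In form: [[[x, y, z], roll, fingers], ...]. A call has 1 to 12 rows; each row shifts and turns the commanded pose from where the row before left it, along the tool's axes as they then stand; what a row does not reach is not made up. A row lasts 1/12 s, in which the tool goes at most 41.7 mm and 7.16 degrees, less where a joint would pass 70% of its speed; a pose out of reach is approached as far as the arm can. A call with a gripper value outside its range is refused whole. The fingers move at their own pace and stop on an object; the grip force is fixed at half the most. Time passes only in rows, so rows that do not move let the fingers close. It gives the time, the measured TCP pose, the force and the opening at its end, in the units of the state.
- robot.observe(): the state, without advancing time (a new reading comes with each control period).
- robot.get_image(name): name is "side" or "top"; returns a dict with "frame" (384x512x3 uint8, red, green, blue), "intrinsics" (3x3 intrinsics, pixels), "R" (3x3) and "t" (3): a world point X has camera coordinates R X + t. Camera axes: x right, y down, z forward; pixel columns grow to the right and rows downward; lengths in m; the calibration is good to about 2 mm. A picture is of the moment at which its call begins. There is no depth.
- robot.finish_job(): hands the job in, once; it reports no verdict.
Trained networks look in a picture, given as the dict that the camera call returned (one of the last four; its "shot" number tells which), for a name from the list of things; names that differ only in an ending like _2 or _b are one class to them, and where a whole thing is asked for, a point or a joint stands for the part that bears it (a point fixed in the world has none). Each returns a list of dicts, best first, with "conf" (0 to 1); they miss things now and then, are a little off and sometimes report something else, mostly with a low value. They report only what shows in the picture. A call takes as long as a camera call. They do not tell look-alikes from the thing itself.
- robot.silhouettes(picture, query): "region" (384x512 bool, what is visible of it) and "centre" ([column, row] in pixels, amid what is visible of it).
The state is a dict: "time_s": time; "q": joint angles; "joint_velocities": joint speeds; "effort": joint torques, N m; "eef_pos": TCP position; "ee_rot": TCP orientation; "wrist_force": force on the tool from outside, world axes, zero at the start; "moment": the same for the moment, N m; "opening": opening from 0.0 (shut) to 1.0 (fully open).
Only numpy, scipy, OpenCV 4.12 (cv2) and the standard library are available. Lean on these libraries where they do the work, as an engineer would, in place of code of your own. Each camera call takes 0.05 s, during which the arm holds its last target. There are 200 camera calls.

## Working session

There is one attempt and no reset: what is moved stays moved. The work goes in short steps, Python scripts to look and compute and a tool call to move; the robot and the scene stay as the last step left them, time stands still between calls to the robot, and variables do not carry over. Pictures are saved under pics/ and viewed, about 8 in all and at most 12, crops included, and the job is handed in when it is done.

Besides the shell and the picture viewer there is one more tool, called after "Emit:" by a JSON object that holds its "method" and its "body". apply_moves: Moves the arm, as the interface text tells. Its arguments: {"type":"object","properties":{"moves":{"type":"array","items":{"type":"array"}}},"required":["moves"]}

```bash
ls; mkdir -p pics; cat > h.py <<'E'
import numpy as np, cv2
from bench import robot
def shot(n):
    return robot.get_image(n)
def save(p,name,box=None,s=1):
    f=p["frame"][:,:,::-1]
    if box: f=f[box[1]:box[3],box[0]:box[2]]
    f=cv2.resize(f,None,fx=s,fy=s,interpolation=cv2.INTER_CUBIC); cv2.imwrite("pics/"+name+".png",f)
def proj(p,X):
    c=np.atleast_2d(X)@np.array(p["R"]).T+np.array(p["t"]); u=c@np.array(p["intrinsics"]).T
    return u[:,:2]/u[:,2:]
def ray(p,uv):
    R=np.array(p["R"]);C=-R.T@np.array(p["t"])
    d=R.T@np.linalg.inv(p["intrinsics"])@np.array([uv[0],uv[1],1.]); return C,d/np.linalg.norm(d)
def onz(p,uv,z):
    C,d=ray(p,uv); return C+d*(z-C[2])/d[2]
E
python3 - <<'E'
from h import *
np.set_printoptions(precision=4,suppress=True)
s=robot.observe(); print(s["eef_pos"],s["ee_rot"],s["wrist_force"],s["opening"],s["time_s"])
for n in("top","side"):
    p=shot(n); save(p,n+"0",s=1.5); print(n,-np.array(p["R"]).T@p["t"],np.array(p["R"]),p["intrinsics"])
    for q in("pin","blank","cradle","board","gouge","mallet","board_face","notch"):
        try: print(q,[(round(float(d["conf"]),2),np.round(d["centre"],1),int(d["region"].sum())) for d in robot.silhouettes(p,q)][:4])
        except Exception as e: print(q,e)
E
```

```text
pics
[ 0.2362 -0.5512  0.2303] [[-0.9192 -0.3939 -0.0008]
 [-0.3939  0.9192  0.0015]
 [ 0.0001  0.0017 -1.    ]] [-0.1562  0.3178  0.0067] 1.0010034420581342 0.0
top [0.3067 0.0043 1.7546] [[ 0.0096 -0.9998 -0.0187]
 [-0.993  -0.0073 -0.1175]
 [ 0.1173  0.0197 -0.9929]] [[498.5046   0.     259.6439]
 [  0.     498.5046 191.2609]
 [  0.       0.       1.    ]]
pin [(0.63, array([361.1, 169. ]), 59), (0.34, array([423.8, 171.7]), 940)]
blank [(0.97, array([329.6, 226.1]), 488)]
cradle [(0.94, array([323.8, 172.6]), 1389)]
board [(0.84, array([201.3, 178.3]), 3118)]
gouge [(0.66, array([265.4, 169.1]), 402)]
mallet [(0.55, array([421.7, 172.2]), 877)]
board_face [(0.82, array([199.5, 181.4]), 2978)]
notch [(0.77, array([322.3, 174.2]), 1283)]
side [ 0.3486 -1.4199  0.9325] [[ 0.9931 -0.117  -0.0091]
 [-0.066  -0.4928 -0.8676]
 [ 0.097   0.8623 -0.4971]] [[498.4377   0.     253.6666]
 [  0.     498.4377 190.7765]
 [  0.       0.       1.    ]]
pin [(0.66, array([295. , 258.3]), 168)]
blank [(0.67, array([226.5, 255. ]), 743), (0.6, array([280. , 238.6]), 584)]
cradle [(0.74, array([279.1, 251.4]), 1091)]
board [(0.84, array([254.3, 158.6]), 1156)]
gouge [(0.71, array([274.9, 212.6]), 307)]
mallet [(0.73, array([302.6, 320.5]), 2683)]
board_face [(0.84, array([252.7, 160.2]), 1278)]
notch [(0.96, array([275.9, 255. ]), 1144)]
```

View pics/top0.png

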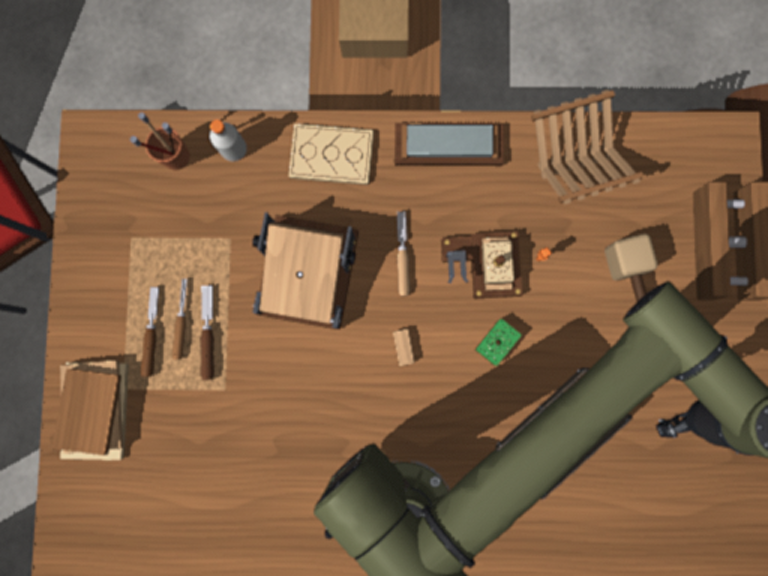

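View pics/side0.png

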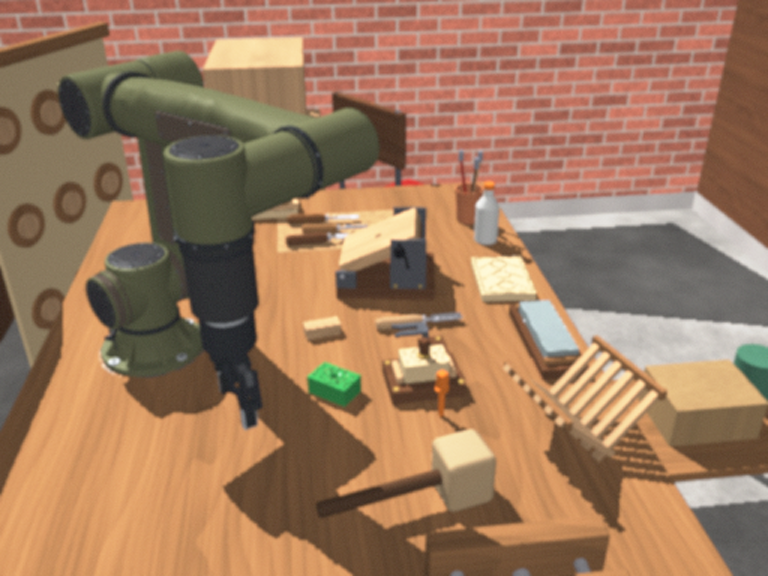

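Candidates for the pin: dark-grip pin standing in the pale blank, at top (331,175) and side (283,230). The orange look-alike is at top (363,170) and side (295,260), so I'll leave it. Blank: the pale one at top (331,175), not the green one at top (332,227). I'll check with a close crop.

```bash
cat > crop.py <<'E'
from h import *
t=shot("top"); s=shot("side")
def c(p,x,y,w,h,W=400,H=300):
    im=cv2.resize(p["frame"][y:y+h,x:x+w,::-1],(W,H),interpolation=cv2.INTER_CUBIC)
    for k in range(0,w,10): cv2.putText(im,str(x+k),(int(k*W/w),8),0,.3,(0,0,255)); cv2.line(im,(int(k*W/w),9),(int(k*W/w),13),(0,0,255))
    for k in range(0,h,10): cv2.putText(im,str(y+k),(0,int(k*H/h)+3),0,.3,(255,0,0)); cv2.line(im,(20,int(k*H/h)),(24,int(k*H/h)),(255,0,0))
    return im
im=np.vstack([np.hstack([c(t,285,145,80,60),c(s,245,215,80,60)]),np.hstack([c(t,155,135,108,81),c(s,210,130,92,69)])])
import sys
cv2.imwrite("pics/crop%s.png"%sys.argv[1],im)
E
python3 crop.py 1
```

```text
(no output)
```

View pics/crop1.png

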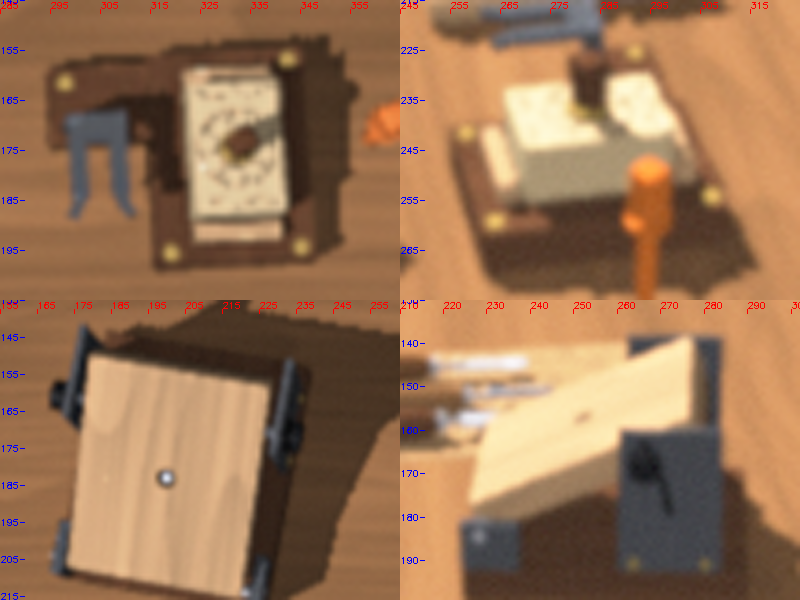

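The crops confirm it. The pale blank carries the dark-gripped pin, at top about (332,174) and side about (281,228). The orange pin stands apart, and the keeper slot opens toward the robot. The hole is at top (200,183) and side (252,157). Next I'll fit the poses.

```bash
cat > fit.py <<'E'
from h import *
from scipy.optimize import least_squares
np.set_printoptions(precision=4,suppress=True)
t=shot("top"); s=shot("side")
def up(P,x0,y0,k): P=np.array(P,float); return (P+.5)/k-.5+[x0,y0]
def Rz(a): return np.array([[np.cos(a),-np.sin(a),0],[np.sin(a),np.cos(a),0],[0,0,1]])
def Ry(a): return np.array([[np.cos(a),0,np.sin(a)],[0,1,0],[-np.sin(a),0,np.cos(a)]])
# cradle: studs
st=np.array([[.065,-.045,.031],[-.065,-.045,.031],[-.065,.045,.031]])
tt=up([[288,58],[302,246],[171,253]],285,145,5)
ss4=np.array([[-.065,.045,.031],[-.065,-.045,.031],[.065,-.045,.031],[.065,.045,.031]])
su=up([[66,132],[95,222],[312,195],[235,52]],245,215,5)
def f(p,full=False):
    M=lambda X:X@Rz(p[2]).T+[p[0],p[1],0]
    return np.r_[(proj(t,M(st))-tt).ravel(),(proj(s,M(ss4))-su).ravel()]
r=least_squares(f,[.37,-.24,0.]); print("cradle",r.x); print(r.fun.reshape(-1,2))
cx=r.x
M=lambda X:np.atleast_2d(X)@Rz(cx[2]).T+[cx[0],cx[1],0]
np.save("cradle.npy",cx)
print("notch",M([0,.095,.076]))
# board
F=np.array([[.1,.08,0],[.1,-.08,0],[-.1,-.08,0],[-.1,.08,0],[0,0,0]])
bt=up([[90,50],[271,83],[245,295],[66,268],[166,178]],155,135,400/108)
bs=up([[183,118]],210,130,400/92)
def B(p,X): return np.atleast_2d(X)@(Rz(p[3])@Ry(-p[4])).T+p[:3]
def g(p): return np.r_[(proj(t,B(p,F))-bt).ravel(),(proj(s,B(p,[0,0,0]))-bs).ravel()*2]
r=least_squares(g,[.37,.2,.1,-.1,.3]); print("board",r.x,np.degrees(r.x[3:])); print(r.fun.reshape(-1,2))
# gradient refinement
def gm(p):
    im=cv2.GaussianBlur(p["frame"].astype(np.float32),(0,0),1.0); gx=cv2.Sobel(im,-1,1,0)/8; gy=cv2.Sobel(im,-1,0,1)/8
    return gx,gy
G={"t":gm(t),"s":gm(s)}
def edge(pp,g,A,Bq):
    a=np.linspace(.06,.94,60)[:,None]; P=A+(Bq-A)*a; uv=proj(pp,P); d=uv[-1]-uv[0]; n=np.array([-d[1],d[0]])/np.hypot(*d)
    m=uv.astype(np.float32)
    v=[sum(cv2.remap(g[i],m[:,:1],m[:,1:],1)*n[i] for i in(0,1))]
    return np.abs(v[0].reshape(60,3).mean(0)).sum()
def score(p,edges):
    c=0
    for w,A,Bq in edges:
        q=B(p,[A,Bq]); c+=edge(t if w=="t" else s,G[w],q[0],q[1])
    return c
E_=[("t",F[0],F[1]),("t",F[1],F[2]),("t",F[2],F[3]),("t",F[3],F[0]),("s",F[2],F[3]),("s",F[3],F[3]*.5+F[0]*.5),("s",F[2],F[2]*.5+F[1]*.5)]
from scipy.optimize import minimize
ht=bt[4]; hs=bs[0]
def cost(p): 
    return -score(p,E_)+6*(np.sum((proj(t,p[:3])[0]-ht)**2)+np.sum((proj(s,p[:3])[0]-hs)**2))
b=min((minimize(cost,r.x+np.r_[0,0,0,0,d],method="Nelder-Mead",options=dict(initial_simplex=None,maxiter=3000,xatol=1e-5,fatol=1e-4)) for d in(-.1,-.05,0,.05,.1)),key=lambda o:o.fun)
print("refined",b.x,np.degrees(b.x[3:]),b.fun,cost(r.x)); np.save("board.npy",b.x)
# overlay
def draw(p,x,y,w,h,sc,segs):
    im=cv2.resize(p["frame"][y:y+h,x:x+w,::-1],None,fx=sc,fy=sc,interpolation=cv2.INTER_CUBIC)
    for A,Bq,col in segs:
        uv=(proj(p,np.array([A,Bq]))-[x,y]+.5)*sc-.5; cv2.line(im,*[tuple(int(v) for v in q) for q in uv],col,1)
    return cv2.resize(im,(400,300))
def box(Mf,x0,x1,y0,y1,z0,z1,col):
    c=[Mf(np.array([a,bb,z]))[0] for z in(z0,z1) for a,bb in((x0,y0),(x1,y0),(x1,y1),(x0,y1))]
    return [(c[i],c[(i+1)%4],col) for i in range(4)]+[(c[4+i],c[4+(i+1)%4],col) for i in range(4)]
segs=box(M,-.075,.075,-.055,.055,.03,.03,(0,0,255))+box(M,-.045,.045,-.03,.03,.03,.07,(0,255,0))+box(M,-.009,.009,-.009,.009,.075,.109,(255,0,255))
segs+=box(M,-.044,0,.0875,.1025,.076,.076,(255,255,0))
bf=lambda X:B(b.x,X); segb=box(bf,-.1,.1,-.08,.08,0,-.03,(0,0,255))+[(bf([-.02,0,0])[0],bf([.02,0,0])[0],(255,0,0)),(bf([0,-.02,0])[0],bf([0,.02,0])[0],(255,0,0))]
im=np.vstack([np.hstack([draw(t,285,145,80,60,5,segs),draw(s,245,215,80,60,5,segs)]),np.hstack([draw(t,155,135,108,81,4,segb),draw(s,210,130,92,69,4,segb)])])
cv2.imwrite("pics/ov1.png",im)
E
python3 fit.py
```

```text
cradle [ 0.5651 -0.2023  0.1557]
[[-3.613  -0.0877]
 [-0.2519 -1.2071]
 [ 0.2891  1.2003]
 [-2.1637  0.0877]
 [ 0.3836 -0.7493]
 [-1.5224 -2.8268]
 [ 3.7004  9.2944]]
notch [[ 0.5504 -0.1084  0.076 ]]
board [ 0.5284  0.235   0.1243 -0.1551  0.3786] [-8.8861 21.693 ]
[[ 0.3045  0.6678]
 [-0.3081 -0.4933]
 [-0.9446  0.2233]
 [ 0.6626 -0.2014]
 [ 0.3705 -0.5773]
 [-0.2236 -0.0449]]
refined [ 0.5271  0.2361  0.1224 -0.1617  0.422 ] [-9.2661 24.1811] -500.7099226029161 -470.6274856478249
```

View pics/ov1.png

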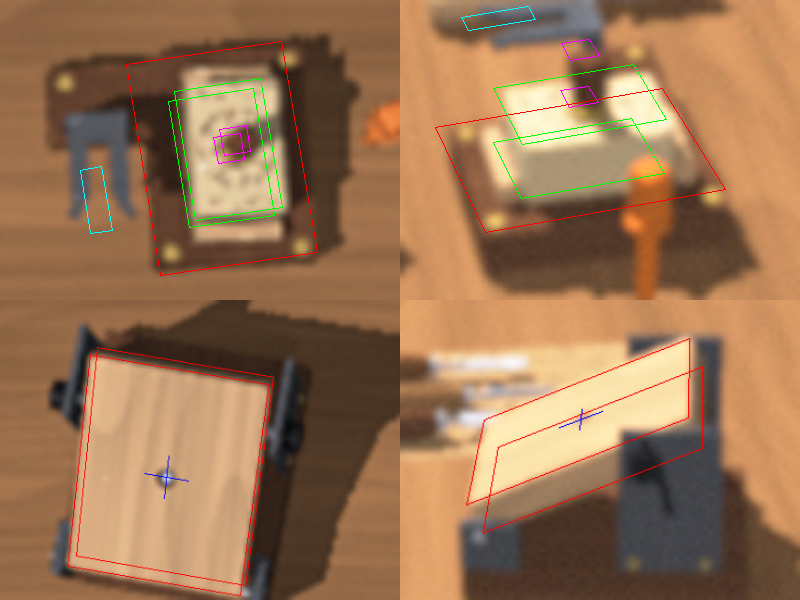

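```bash
sed -i 's/ss4=np.array(\(.*\),\[.065,.045,.031\]\])/ss4=np.array(\1])/; s/\[312,195\],\[235,52\]\]/[312,195]]/; s/ov1/ov2/' fit.py
# fit tweak: also report blank (free y,yaw) and tilt score profile
cat >> fit.py <<'E'
for a in np.radians([20,21,22,23,24,25,26]):
    o=minimize(lambda q:cost(np.r_[q,a]),b.x[:4],method="Nelder-Mead"); print(np.degrees(a),o.fun,o.x)
def cb(q,h,wt=("t","s")):
    Mf=lambda X:X@Rz(q[2]).T+[q[0],q[1],0]
    sc=0
    C=Mf(np.array([[.045,.03,h],[.045,-.03,h],[-.045,-.03,h],[-.045,.03,h]]))
    for i in range(4):
        for pp,w in((t,"t"),(s,"s")):
            if w in wt and not(w=="t" and i==5): sc+=edge(pp,G[w],C[i],C[(i+1)%4])
    return -sc
o=min((minimize(cb,cx+np.r_[dx,dy,0],args=(.07,),method="Nelder-Mead") for dx in(-.004,0,.004) for dy in (-.004,0,.004)),key=lambda o:o.fun); print("blank top",o.x,o.fun)
E
python3 fit.py
```

```text
cradle [ 0.568  -0.209   0.0655]
[[ 0.1174  0.0785]
 [ 0.146  -0.6867]
 [ 0.4142 -0.5925]
 [-0.1358  0.0208]
 [-0.1636 -0.4192]
 [-0.7891 -0.2072]]
notch [[ 0.5618 -0.1142  0.076 ]]
board [ 0.5284  0.235   0.1243 -0.1551  0.3786] [-8.8861 21.693 ]
[[ 0.3045  0.6678]
 [-0.3081 -0.4933]
 [-0.9446  0.2233]
 [ 0.6626 -0.2014]
 [ 0.3705 -0.5773]
 [-0.2236 -0.0449]]
refined [ 0.5271  0.2361  0.1223 -0.1613  0.4222] [-9.2415 24.1922] -500.79353862882346 -470.43084555166416
20.0 -475.9843985953464 [ 0.5283  0.2366  0.1193 -0.1489]
21.0 -485.2840785120226 [ 0.5279  0.2365  0.12   -0.1519]
22.0 -492.8862228268831 [ 0.5277  0.2364  0.1208 -0.1553]
23.0 -498.2489361060725 [ 0.5275  0.2363  0.1215 -0.1578]
24.000000000000004 -500.7212861156148 [ 0.5272  0.2362  0.1223 -0.1601]
25.0 -499.5980037448228 [ 0.5269  0.2359  0.1232 -0.1628]
26.0 -494.5320831885876 [ 0.5266  0.2359  0.1241 -0.1638]
blank top [ 0.5681 -0.2078  0.0694] -515.7497798223463
```

View pics/ov2.png

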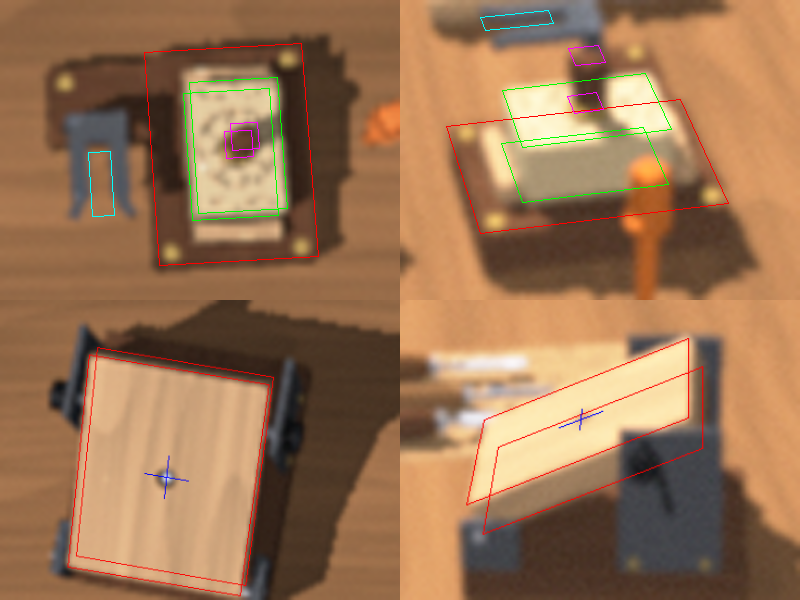

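Both fits overlay well. The cradle is at (0.568, -0.208) with yaw 0.067, and the board tilt is about 24°. The moves have no tilt axis, so the blank has to pivot between the pads about the jaw axis when its uphill edge is pressed on the board. First comes the pin.

```bash
cat > go.py <<'E'
from h import *
np.set_printoptions(precision=3,suppress=True)
# go(target xyz, jaw angle deg) -> shift in tool mm + roll
def go(T,jaw=None):
    s=robot.observe(); R=np.array(s["ee_rot"]); d=R.T@(np.array(T)-s["eef_pos"])*1000
    a=np.degrees(np.arctan2(R[1,1],R[0,1])); r=0 if jaw is None else np.radians((a-jaw+90)%180-90)
    print("shift",d,"roll",round(r,4),"jaw",round(a,2),"pos",s["eef_pos"],"F",s["wrist_force"],"M",s["moment"],"op",round(s["opening"]*85.4,1),"t",round(s["time_s"],2),"q6",round(s["q"][5],2))
CX=np.array([.568,-.2082]);YAW=.067
def cr(x,y,z): c,s=np.cos(YAW),np.sin(YAW); return [CX[0]+c*x-s*y,CX[1]+s*x+c*y,z]
E
python3 -c "
from go import *
go(cr(0,0,.2),90+np.degrees(YAW))"
```

```text
shift [-440.063  184.884   31.281] roll 0.3379 jaw 113.2 pos [ 0.236 -0.551  0.231] F [-0.334 -0.076  0.575] M [ 0.049  0.046 -0.011] op 85.4 t 1.2 q6 -0.33
```

Emit:
{"method": "apply_moves", "body": {"moves": [[[-36.7,15.4,0],0,85],[[-36.7,15.4,0],0,85],[[-36.7,15.4,0],0,85],[[-36.7,15.4,0],0,85],[[-36.7,15.4,0],0,85],[[-36.7,15.4,0],0,85],[[-36.7,15.4,0],0,85],[[-36.7,15.4,0],0,85],[[-36.7,15.4,0],0,85],[[-36.7,15.4,0],0,85],[[-36.7,15.4,0],0,85],[[-36.7,15.4,0],0,85]]}}

```text
time_s: 2.2
eef_pos: [0.5695, -0.2064, 0.2316]
ee_rot: [[-0.919, -0.394, 0.001], [-0.394, 0.919, 0.0], [-0.001, -0.0, -1.0]]
wrist_force: [0.4, -0.7, -0.4]
opening: 0.996
```

Emit:
{"method": "apply_moves", "body": {"moves": [[[0,0,10],0.11,60],[[0,0,10],0.11,60],[[0,0,10],0.118,60],[[0,0,0],0,60],[[0,0,0],0,60]]}}

```text
time_s: 2.62
eef_pos: [0.5681, -0.2082, 0.2009]
ee_rot: [[-0.998, -0.07, -0.001], [-0.07, 0.998, -0.0], [0.001, 0.0, -1.0]]
wrist_force: [-0.1, 0.1, 0.2]
opening: 0.705
```

```bash
python3 -c "
from go import *
go(cr(0,0,.081),90+np.degrees(YAW))"
```

```text
shift [ -0.04   -0.045 119.937] roll 0.0033 jaw 94.03 pos [ 0.568 -0.208  0.201] F [-0.105  0.055  0.222] M [-0.05   0.039 -0.045] op 60.2 t 2.62 q6 -1.48
```

Descend, then look from the side before closing.

Emit:
{"method": "apply_moves", "body": {"moves": [[[0,0,30],0,50],[[0,0,30],0,50],[[0,0,30],0,50],[[0,0,20],0,50],[[0,0,10],0,50],[[0,0,0],0,50]]}}

```text
time_s: 3.12
eef_pos: [0.5673, -0.2082, 0.0795]
ee_rot: [[-0.998, -0.069, -0.003], [-0.069, 0.998, 0.001], [0.003, 0.001, -1.0]]
wrist_force: [-0.4, -0.3, 0.5]
opening: 0.583
```

```bash
python3 -c "
from go import *
go(cr(0,0,.081),90+np.degrees(YAW))
s=shot('side');t=shot('top')
a=cv2.resize(s['frame'][190:280,230:350,::-1],(400,300),interpolation=2);b=cv2.resize(t['frame'][130:220,270:390,::-1],(400,300),interpolation=2)
cv2.imwrite('pics/g1.png',np.hstack([a,b]))"
```

```text
shift [-0.702 -0.009 -1.54 ] roll 0.0016 jaw 93.93 pos [ 0.567 -0.208  0.079] F [-0.381 -0.275  0.46 ] M [-0.006  0.    -0.053] op 49.8 t 3.12 q6 -1.48
```

View pics/g1.png

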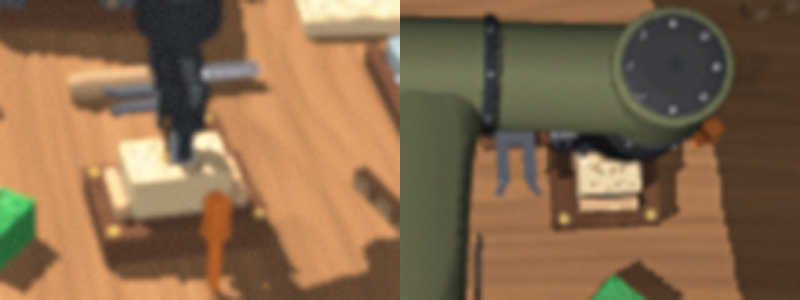

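The side view (left half) shows the fingers straddling the pin over the blank, around (183,145). Close.

Emit:
{"method": "apply_moves", "body": {"moves": [[[0,0,-1],0,10],[[0,0,0],0,10],[[0,0,0],0,10],[[0,0,0],0,10],[[0,0,0],0,10],[[0,0,0],0,10],[[0,0,0],0,10],[[0,0,0],0,10]]}}

```text
time_s: 3.88
eef_pos: [0.5695, -0.2085, 0.0848]
ee_rot: [[-0.998, -0.067, 0.004], [-0.067, 0.998, -0.001], [-0.003, -0.001, -1.0]]
wrist_force: [-0.7, 0.3, 5.8]
opening: 0.243
```

Emit:
{"method": "apply_moves", "body": {"moves": [[[0,0,0],0,10],[[0,0,0],0,10],[[0,0,0],0,10],[[0,0,0],0,10]]}}

```text
time_s: 4.22
eef_pos: [0.5695, -0.2086, 0.0848]
ee_rot: [[-0.998, -0.067, 0.004], [-0.067, 0.998, -0.001], [-0.003, -0.001, -1.0]]
wrist_force: [-0.8, -0.0, 6.6]
opening: 0.234
```

```bash
python3 -c "
from go import *
go(cr(0,0,.150))"
```

```text
shift [  1.212   0.373 -65.173] roll 0 jaw 93.86 pos [ 0.569 -0.209  0.085] F [-0.757 -0.014  6.612] M [0.089 0.203 0.007] op 20.0 t 4.22 q6 -1.48
```

Emit:
{"method": "apply_moves", "body": {"moves": [[[0,0,-5],0,10],[[0,0,-10],0,10],[[0,0,-15],0,10],[[0,0,-20],0,10],[[0,0,-20],0,10],[[0,0,-10],0,10],[[0,0,0],0,10],[[0,0,0],0,10]]}}

```text
time_s: 4.88
eef_pos: [0.5684, -0.2079, 0.1622]
ee_rot: [[-0.998, -0.067, 0.0], [-0.067, 0.998, 0.001], [-0.001, 0.001, -1.0]]
wrist_force: [-0.1, 0.2, -1.5]
opening: 0.238
```

```bash
python3 -c "
from go import *
go(cr(-.065,.095,.150))
s=shot('side');t=shot('top')
a=cv2.resize(s['frame'][170:280,230:350,::-1],(480,440),interpolation=2);b=cv2.resize(t['frame'][130:240,270:350,::-1],(320,440),interpolation=2)
cv2.imwrite('pics/g2.png',np.hstack([a,b]))"
```

```text
shift [65.468 94.728 12.269] roll 0 jaw 93.82 pos [ 0.568 -0.208  0.162] F [-0.094  0.163 -1.484] M [-0.005  0.027  0.064] op 20.4 t 4.88 q6 -1.48
```

View pics/g2.png

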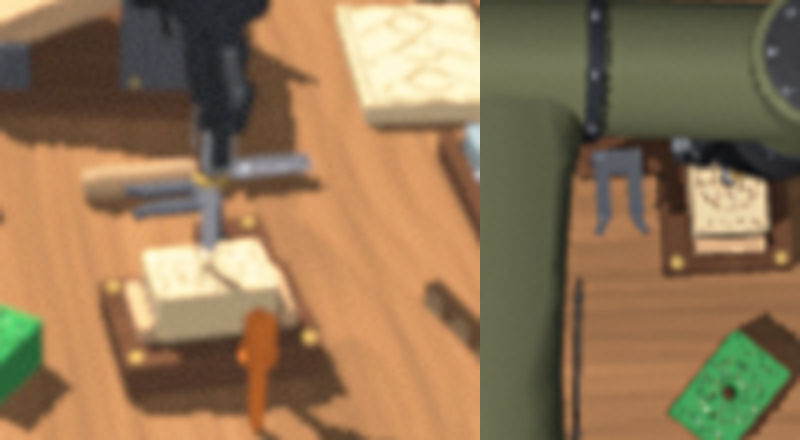

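```bash
python3 -c "
from go import *
s=shot('side')
for z in (.0854,.1474,.1524,.162): print(z,proj(s,[.5684,-.2079,z]))
go(cr(-.068,.095,.152))"
```

```text
0.0854 [[281.894 232.068]]
0.1474 [[282.299 214.534]]
0.1524 [[282.332 213.088]]
0.162 [[282.397 210.297]]
shift [67.676 94.65   8.69 ] roll 0 jaw 93.83 pos [ 0.568 -0.208  0.16 ] F [ 0.641  0.677 -1.081] M [-0.031  0.026  0.003] op 20.4 t 5.03 q6 -1.48
```

Emit:
{"method": "apply_moves", "body": {"moves": [[[10,14,0],0,10],[[17,24,0],0,10],[[17,24,0],0,10],[[14,19,0],0,10],[[9.7,13.7,0],0,10],[[0,0,0],0,10],[[0,0,0],0,10]]}}

```text
time_s: 5.62
eef_pos: [0.494, -0.1177, 0.1618]
ee_rot: [[-0.998, -0.068, -0.0], [-0.068, 0.998, 0.0], [0.0, 0.0, -1.0]]
wrist_force: [0.5, 0.7, -0.3]
opening: 0.24
```

```bash
python3 -c "
from go import *
go(cr(-.068,.095,.0938),90+np.degrees(YAW))"
```

```text
shift [ 0.239 -0.28  67.988] roll 0.0013 jaw 93.91 pos [ 0.494 -0.118  0.162] F [ 0.518  0.655 -0.332] M [ 0.004 -0.091 -0.014] op 20.5 t 5.62 q6 -1.67
```

Emit:
{"method": "apply_moves", "body": {"moves": [[[0,0,15],0,10],[[0,0,20],0,10],[[0,0,20],0,10],[[0,0,12],0,10],[[0,0,0],0,10],[[0,0,0],0,10]]}}

```text
time_s: 6.12
eef_pos: [0.4943, -0.1188, 0.0948]
ee_rot: [[-0.998, -0.066, -0.002], [-0.066, 0.998, -0.001], [0.002, -0.001, -1.0]]
wrist_force: [0.4, 0.8, 0.2]
opening: 0.236
```

```bash
python3 -c "
from go import *
go(cr(0,.095,.0938))
p=np.array(robot.observe()['eef_pos'])
s=shot('side');t=shot('top')
print(proj(s,p-[0,0,.0148]),proj(s,p-[0,0,.0768]))
a=cv2.resize(s['frame'][180:260,230:330,::-1],(500,400),interpolation=2);b=cv2.resize(t['frame'][145:205,290:350,::-1],(300,400),interpolation=2)
cv2.imwrite('pics/g3.png',np.hstack([a,b]))"
```

```text
shift [-67.572   0.898   0.912] roll 0 jaw 93.8 pos [ 0.494 -0.119  0.095] F [0.442 0.822 0.159] M [-0.079  0.007  0.014] op 20.2 t 6.12 q6 -1.67
[[253.747 219.169]] [[253.922 235.476]]
```

View pics/g3.png

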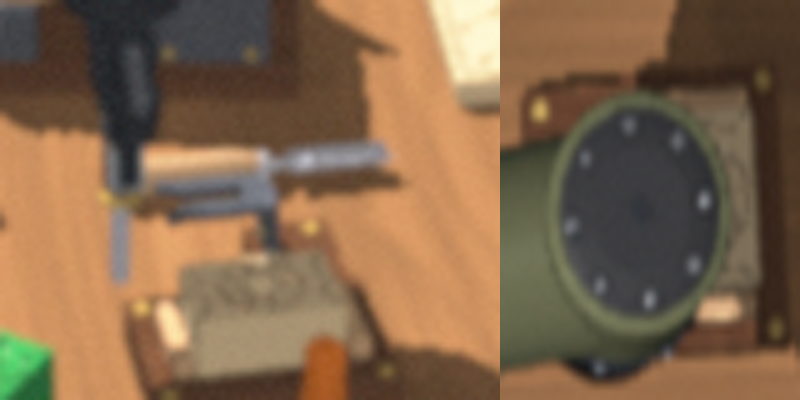

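The pin hangs upright at panel (122,200), lined up with the slot between the two prongs. Slide it in.

Emit:
{"method": "apply_moves", "body": {"moves": [[[-8,0.4,0],0,10],[[-10,0.4,0],0,10],[[-10,0,0],0,10],[[-10,0,0],0,10],[[-10,0,0],0,10],[[-10,0,0],0,10],[[-6,0,0],0,10],[[-3.5,0,0],0,10],[[0,0,0],0,10],[[0,0,0],0,10]]}}

```text
time_s: 7.05
eef_pos: [0.5623, -0.1131, 0.0957]
ee_rot: [[-0.998, -0.067, 0.001], [-0.067, 0.998, -0.0], [-0.001, -0.0, -1.0]]
wrist_force: [2.0, -2.4, -0.3]
opening: 0.236
```

```bash
python3 -c "
from go import *
go(cr(0,.095,.0918))"
```

```text
shift [ 0.702 -0.306  3.876] roll 0 jaw 93.82 pos [ 0.562 -0.113  0.096] F [ 2.005 -2.406 -0.313] M [-0.739 -0.544  0.017] op 20.1 t 7.05 q6 -1.66
```

Emit:
{"method": "apply_moves", "body": {"moves": [[[0,-0.8,0],0,10],[[0,-0.4,1.5],0,10],[[0,0,1.5],0,10],[[0,0,0.7],0,10],[[0,0,0],0,10]]}}

```text
time_s: 7.47
eef_pos: [0.5615, -0.114, 0.0912]
ee_rot: [[-0.998, -0.067, -0.001], [-0.067, 0.998, 0.0], [0.001, 0.0, -1.0]]
wrist_force: [0.5, -0.2, -2.0]
opening: 0.243
```

Emit:
{"method": "apply_moves", "body": {"moves": [[[0,0,1],0,10],[[0,0,0],0,10],[[0,0,0],0,10]]}}

```text
time_s: 7.72
eef_pos: [0.5619, -0.1141, 0.0909]
ee_rot: [[-0.998, -0.067, 0.0], [-0.067, 0.998, -0.0], [-0.0, -0.0, -1.0]]
wrist_force: [-0.8, 0.5, 1.9]
opening: 0.236
```

Contact with the plate (2 N up). Release slowly.

Emit:
{"method": "apply_moves", "body": {"moves": [[[0,0,0],0,24],[[0,0,0],0,30],[[0,0,0],0,36],[[0,0,0],0,44],[[0,0,0],0,44],[[0,0,0],0,44],[[0,0,-10],0,44],[[0,0,-20],0,44],[[0,0,-25],0,44],[[0,0,-30],0,44],[[0,0,-20],0,60],[[0,0,0],0,80]]}}

```text
time_s: 8.72
eef_pos: [0.5638, -0.1147, 0.2025]
ee_rot: [[-0.998, -0.067, 0.009], [-0.067, 0.998, -0.001], [-0.009, -0.002, -1.0]]
wrist_force: [0.6, -0.7, 1.4]
opening: 0.783
```

```bash
python3 -c "
from go import *
go(cr(0,0,.15),90+np.degrees(YAW))
s=shot('side')
N=np.array(cr(0,.095,.076))
print(proj(s,N),proj(s,N-[0,0,.062]),proj(s,N+[0,0,.039]))
a=cv2.resize(s['frame'][180:270,230:330,::-1],(500,450),interpolation=2)
cv2.imwrite('pics/g4.png',a)"
```

```text
shift [  2.529 -93.479  52.658] roll -0.0002 jaw 93.83 pos [ 0.564 -0.115  0.203] F [ 0.647 -0.708  1.449] M [-0.045  0.017 -0.011] op 66.8 t 8.72 q6 -1.65
[[274.758 217.795]] [[274.527 233.994]] [[274.908 207.275]]
```

View pics/g4.png

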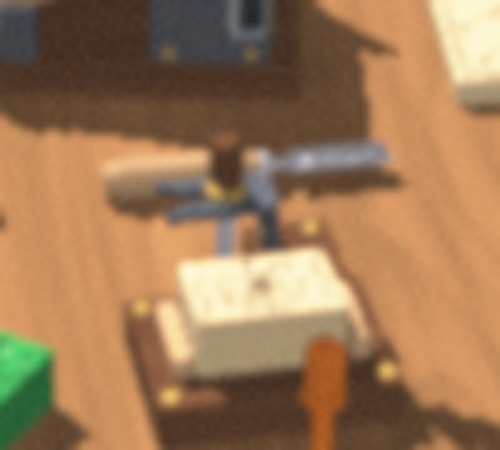

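The pin hangs in the notch, with its collar at panel (225,190) = px (275,218), matching the projected seat. Now the blank.

Emit:
{"method": "apply_moves", "body": {"moves": [[[0,-18,0],0,82],[[0.5,-25,0],0,82],[[1,-25,0],0,82],[[1,-18,0],0,82],[[0,-7.5,0],0,82],[[0,0,20],0,82],[[0,0,30],0,82],[[0,0,20],0,82],[[0,0,0],0,82]]}}

```text
time_s: 9.52
eef_pos: [0.5629, -0.2064, 0.1194]
ee_rot: [[-0.998, -0.066, -0.009], [-0.066, 0.998, 0.003], [0.009, 0.003, -1.0]]
wrist_force: [-1.0, 0.0, -1.4]
opening: 0.96
```

```bash
python3 -c "
from go import *
go(cr(0,0,.034),90+np.degrees(YAW))"
```

```text
shift [-5.763 -2.458 85.358] roll -0.0006 jaw 93.8 pos [ 0.563 -0.206  0.119] F [-0.973  0.007 -1.407] M [ 0.06   0.107 -0.028] op 82.0 t 9.52 q6 -1.48
```

Emit:
{"method": "apply_moves", "body": {"moves": [[[0,0,0],0,82],[[0,0,0],0,82],[[0,0,0],0,82]]}}

```text
time_s: 9.77
eef_pos: [0.5666, -0.2076, 0.1279]
ee_rot: [[-0.998, -0.067, 0.003], [-0.067, 0.998, -0.001], [-0.003, -0.001, -1.0]]
wrist_force: [0.3, -0.4, 0.4]
opening: 0.963
```

```bash
python3 -c "
from go import *
go(cr(0,0,.034),90+np.degrees(YAW))"
```

```text
shift [-1.112 -0.562 93.903] roll 0.0002 jaw 93.85 pos [ 0.567 -0.208  0.128] F [ 0.262 -0.399  0.406] M [-0.018 -0.022  0.031] op 82.2 t 9.77 q6 -1.48
```

Emit:
{"method": "apply_moves", "body": {"moves": [[[-0.5,-0.3,20],0,82],[[-0.5,-0.3,25],0,82],[[0,0,20],0,82],[[0,0,15],0,82],[[0,0,8],0,82],[[0,0,4],0,82],[[0,0,0],0,82],[[0,0,0],0,82],[[0,0,0],0,82]]}}

```text
time_s: 10.52
eef_pos: [0.5676, -0.2082, 0.0353]
ee_rot: [[-0.998, -0.067, 0.002], [-0.067, 0.998, -0.0], [-0.002, -0.001, -1.0]]
wrist_force: [1.3, 0.1, 0.4]
opening: 0.959
```

Emit:
{"method": "apply_moves", "body": {"moves": [[[0,0,0],0,50],[[0,0,0],0,50],[[0,0,0],0,50],[[0,0,0],0,50],[[0,0,0],0,50],[[0,0,0],0,50],[[0,0,0],0,50]]}}

```text
time_s: 11.1
eef_pos: [0.5673, -0.2082, 0.0348]
ee_rot: [[-0.998, -0.067, 0.002], [-0.067, 0.998, -0.0], [-0.002, -0.001, -1.0]]
wrist_force: [0.3, 0.3, 5.5]
opening: 0.692
```

```bash
python3 -c "
from go import *
go(cr(0,0,.034),90+np.degrees(YAW))"
```

```text
shift [-0.708 -0.035  0.779] roll 0.0 jaw 93.84 pos [ 0.567 -0.208  0.035] F [0.309 0.251 5.505] M [ 0.319  0.125 -0.015] op 59.1 t 11.1 q6 -1.48
```

Emit:
{"method": "apply_moves", "body": {"moves": [[[0,0,-5],0,50],[[0,0,-10],0,50],[[0,0,-18],0,50],[[0,0,-25],0,50],[[0,0,-30],0,50],[[0,0,-30],0,50],[[0,0,-30],0,50],[[0,0,-25],0,50],[[0,0,-15],0,50],[[0,0,-7],0,50],[[0,0,0],0,50],[[0,0,0],0,50]]}}

```text
time_s: 12.1
eef_pos: [0.5664, -0.2078, 0.2275]
ee_rot: [[-0.998, -0.067, -0.001], [-0.067, 0.998, 0.001], [0.001, 0.001, -1.0]]
wrist_force: [0.0, 1.4, -1.7]
opening: 0.696
```

```bash
python3 -c "
from go import *
b=np.load('board.npy'); print(b)
h=.027; n=np.array([-np.sin(b[4])*np.cos(b[3]),-np.sin(b[4])*np.sin(b[3]),np.cos(b[4])])
u=np.array([np.cos(b[4])*np.cos(b[3]),np.cos(b[4])*np.sin(b[3]),np.sin(b[4])])
for hh in(.02,.025,.03):
  print(hh,'final pivot',b[:3]+hh*n,'edge',b[:3]+.045*u,'first-contact pivot',b[:3]+.045*u-.045*np.array([np.cos(b[3]),np.sin(b[3]),0])+[0,0,hh])
go([b[0],b[1],.231],90+np.degrees(b[3]))
s=shot('side'); p=np.array(robot.observe()['eef_pos'])
x,y=proj(s,p)[0].astype(int)
cv2.imwrite('pics/g5.png',cv2.resize(s['frame'][y-50:y+40,x-60:x+60,::-1],(600,450),interpolation=2)); print(x,y)"
```

```text
[ 0.527  0.236  0.122 -0.161  0.422]
0.02 final pivot [0.519 0.237 0.141] edge [0.568 0.23  0.141] first-contact pivot [0.523 0.237 0.161]
0.025 final pivot [0.517 0.238 0.145] edge [0.568 0.23  0.141] first-contact pivot [0.523 0.237 0.166]
0.03 final pivot [0.515 0.238 0.15 ] edge [0.568 0.23  0.141] first-contact pivot [0.523 0.237 0.171]
shift [  9.498 445.598  -3.019] roll 0.2281 jaw 93.83 pos [ 0.566 -0.208  0.228] F [ 0.015  1.407 -1.728] M [ 0.002  0.054 -0.014] op 59.4 t 12.1 q6 -1.48
282 191
```

View pics/g5.png

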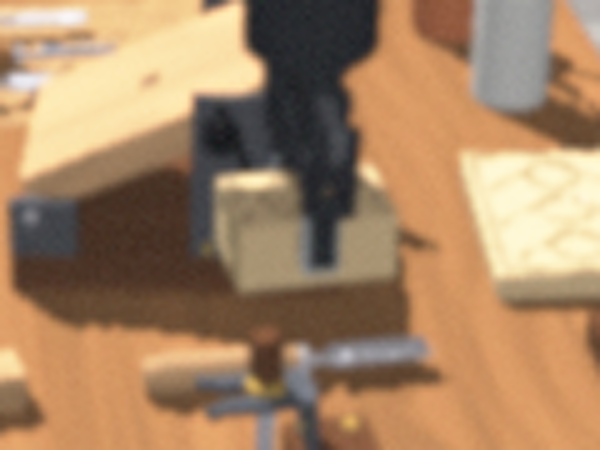

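The blank is held level and centred, and the fingertips are about 8 mm above its underside. Carry it over.

Emit:
{"method": "apply_moves", "body": {"moves": [[[0,15,-5],0,50],[[1,30,-3],0,50],[[1.3,40,0],0,50],[[1.3,40,0],0,50],[[1.3,40,0],0,50],[[1.3,40,0],0,50],[[1.3,40,0],0,50],[[1.3,40,0],0,50],[[1.3,40,0],0,50],[[1.3,40,0],0,50],[[1.3,40,0],0,50],[[1,25,0],0,50]]}}

```text
time_s: 13.15
eef_pos: [0.5228, 0.2231, 0.2343]
ee_rot: [[-0.998, -0.069, -0.003], [-0.069, 0.998, -0.001], [0.003, -0.001, -1.0]]
wrist_force: [1.0, -1.7, -1.4]
opening: 0.692
```

Emit:
{"method": "apply_moves", "body": {"moves": [[[0,10,0],0.06,50],[[0,4,0],0.11,50],[[0,0,0],0.058,50],[[0,0,0],0,50],[[0,0,0],0,50]]}}

```text
time_s: 13.57
eef_pos: [0.5232, 0.2338, 0.2351]
ee_rot: [[-0.987, 0.158, -0.002], [0.158, 0.987, -0.001], [0.002, -0.002, -1.0]]
wrist_force: [-0.2, -1.1, -1.5]
opening: 0.692
```

```bash
python3 -c "
from go import *
b=np.load('board.npy')
go([.523,.237,.153],90+np.degrees(b[3]))"
```

```text
shift [ 0.508  3.246 82.064] roll 0.0022 jaw 80.89 pos [0.523 0.234 0.235] F [-0.178 -1.148 -1.538] M [-0.044 -0.039  0.032] op 59.1 t 13.57 q6 -2.5
```

Emit:
{"method": "apply_moves", "body": {"moves": [[[0.5,3.2,15],0,50],[[0,0,22],0,50],[[0,0,22],0,50],[[0,0,15],0,50],[[0,0,8],0,50],[[0,0,0],0,50],[[0,0,0],0,50]]}}

```text
time_s: 14.15
eef_pos: [0.5237, 0.2369, 0.1549]
ee_rot: [[-0.987, 0.16, 0.0], [0.16, 0.987, -0.0], [-0.0, -0.0, -1.0]]
wrist_force: [0.4, 0.1, 0.4]
opening: 0.692
```

Emit:
{"method": "apply_moves", "body": {"moves": [[[0,0,2],0,50],[[0,0,2],0,50],[[0,0,1],0,50],[[0,0,0],0,50]]}}

```text
time_s: 14.48
eef_pos: [0.5236, 0.2373, 0.1498]
ee_rot: [[-0.987, 0.16, 0.0], [0.16, 0.987, 0.0], [-0.0, 0.001, -1.0]]
wrist_force: [-0.2, -0.9, 0.1]
opening: 0.694
```

```bash
python3 -c "
from go import *
go([.523,.237,.146])"
```

```text
shift [ 0.552 -0.44   3.823] roll 0 jaw 80.77 pos [0.524 0.237 0.15 ] F [-0.193 -0.885  0.069] M [-0.034  0.023  0.016] op 59.3 t 14.48 q6 -2.51
```

Emit:
{"method": "apply_moves", "body": {"moves": [[[0,0,1],0,50],[[0,0,1],0,50],[[0,0,0],0,50],[[0,0,0],0,50]]}}

```text
time_s: 14.82
eef_pos: [0.5237, 0.2373, 0.1479]
ee_rot: [[-0.987, 0.16, 0.001], [0.16, 0.987, 0.0], [-0.0, 0.0, -1.0]]
wrist_force: [-0.1, -0.2, 0.5]
opening: 0.694
```

Emit:
{"method": "apply_moves", "body": {"moves": [[[0,0,1],0,50],[[0,0,1],0,50],[[0,0,0],0,50],[[0,0,0],0,50]]}}

```text
time_s: 15.15
eef_pos: [0.5238, 0.2373, 0.1476]
ee_rot: [[-0.987, 0.16, 0.002], [0.16, 0.987, 0.001], [-0.002, 0.001, -1.0]]
wrist_force: [-4.2, -0.7, 7.8]
opening: 0.688
```

Emit:
{"method": "apply_moves", "body": {"moves": [[[0.5,0,1],0,50],[[0.5,0,1],0,50],[[0,0,0],0,50],[[0,0,0],0,50]]}}

```text
time_s: 15.48
eef_pos: [0.5237, 0.2374, 0.1473]
ee_rot: [[-0.987, 0.16, 0.005], [0.16, 0.987, 0.001], [-0.004, 0.002, -1.0]]
wrist_force: [-4.3, -1.6, 11.6]
opening: 0.697
```

Emit:
{"method": "apply_moves", "body": {"moves": [[[0.5,0,1],0,50],[[0,0,0],0,50],[[0,0,0],0,50]]}}

```text
time_s: 15.73
eef_pos: [0.5237, 0.2374, 0.1472]
ee_rot: [[-0.987, 0.16, 0.006], [0.16, 0.987, 0.001], [-0.006, 0.002, -1.0]]
wrist_force: [-5.5, -2.6, 13.8]
opening: 0.693
```

Firm contact at 14 N and the blank hasn't pivoted yet. Instead of overloading the board, I'll ease the grip slightly so it can pivot.

Emit:
{"method": "apply_moves", "body": {"moves": [[[0,0,0],0,58],[[0,0,0],0,58],[[0,0,0],0,58]]}}

```text
time_s: 15.98
eef_pos: [0.5237, 0.2374, 0.1472]
ee_rot: [[-0.987, 0.16, 0.006], [0.16, 0.987, 0.001], [-0.006, 0.002, -1.0]]
wrist_force: [-4.0, -2.0, 14.2]
opening: 0.69
```

Emit:
{"method": "apply_moves", "body": {"moves": [[[0,0,0],0,59],[[0,0,0],0,59],[[0,0,0],0,59]]}}

```text
time_s: 16.23
eef_pos: [0.5237, 0.2374, 0.1472]
ee_rot: [[-0.987, 0.16, 0.006], [0.16, 0.987, 0.001], [-0.006, 0.002, -1.0]]
wrist_force: [-4.1, -2.5, 14.3]
opening: 0.694
```

Emit:
{"method": "apply_moves", "body": {"moves": [[[0,0,0],0,59.4],[[0,0,0],0,59.4]]}}

```text
time_s: 16.4
eef_pos: [0.5237, 0.2374, 0.1471]
ee_rot: [[-0.987, 0.16, 0.006], [0.16, 0.987, 0.001], [-0.006, 0.002, -1.0]]
wrist_force: [-3.7, -1.3, 14.0]
opening: 0.697
```

Emit:
{"method": "apply_moves", "body": {"moves": [[[0,0,0],0,59.8],[[0,0,0],0,59.6]]}}

```text
time_s: 16.57
eef_pos: [0.5224, 0.2376, 0.1444]
ee_rot: [[-0.987, 0.16, 0.002], [0.16, 0.987, 0.001], [-0.002, 0.001, -1.0]]
wrist_force: [-4.2, -0.4, 5.6]
opening: 0.701
```

It pivots when the grip is eased to about 59.7. I'll continue along the arc with the light grip.

Emit:
{"method": "apply_moves", "body": {"moves": [[[0.5,0,1],0,59.6],[[0.5,0,1],0,59.6],[[0.4,0,1],0,59.6],[[0,0,0],0,59.4]]}}

```text
time_s: 16.9
eef_pos: [0.5207, 0.2379, 0.1398]
ee_rot: [[-0.987, 0.16, 0.0], [0.16, 0.987, 0.0], [-0.0, 0.0, -1.0]]
wrist_force: [-3.8, 0.2, 3.7]
opening: 0.694
```

```bash
cat > look.py <<'E'
from go import *
import sys
s=shot('side');t=shot('top')
p=np.array(robot.observe()['eef_pos']); go([0.517,.238,.127])
for pp in(t,s):
    for q in ("blank",):
        r=robot.silhouettes(pp,q)
        print([(round(float(d["conf"]),2),np.round(d["centre"],1)) for d in r][:3])
a=cv2.resize(s['frame'][120:200,205:305,::-1],(500,400),interpolation=2);b=cv2.resize(t['frame'][140:220,165:225,::-1],(300,400),interpolation=2)
cv2.imwrite('pics/%s.png'%sys.argv[1],np.hstack([a,b]))
E
python3 look.py l1
```

```text
shift [ 3.642 -0.45  12.82 ] roll 0 jaw 80.78 pos [0.521 0.238 0.14 ] F [-2.866  0.152  6.093] M [-0.037  0.882 -0.057] op 59.8 t 17.0 q6 -2.51
[(0.73, array([329.1, 225.5])), (0.6, array([198.1, 191.4]))]
[(0.6, array([252.3, 147.8])), (0.56, array([223.5, 256.9])), (0.22, array([280.7, 247.5]))]
```

View pics/l1.png

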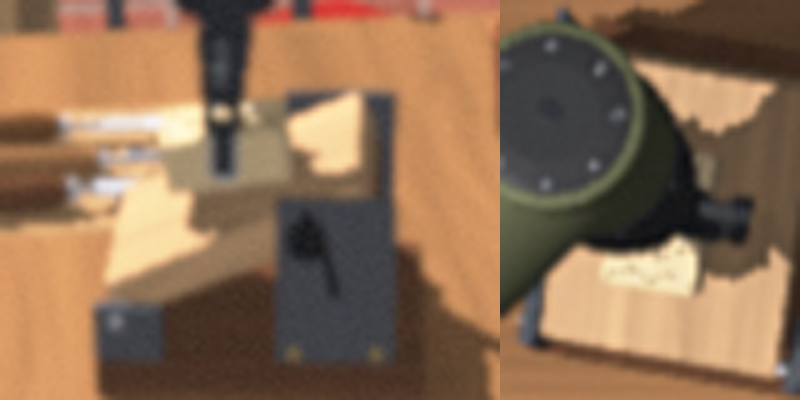

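The blank has turned nose-up about 9° in the jaws, with its uphill edge on the board (left panel, around (225,155)). Continue.

Emit:
{"method": "apply_moves", "body": {"moves": [[[0.4,0,1],0,59.7],[[0.4,0,1],0,59.7],[[0.3,0,1],0,59.7],[[0.3,0,1],0,59.7],[[0,0,0],0,59.4]]}}

```text
time_s: 17.52
eef_pos: [0.5195, 0.238, 0.1359]
ee_rot: [[-0.987, 0.16, 0.001], [0.16, 0.987, 0.0], [-0.001, 0.0, -1.0]]
wrist_force: [-3.0, 0.1, 4.9]
opening: 0.7
```

```bash
python3 -c "
from go import *
go([.517,.238,.127])"
```

```text
shift [ 2.439 -0.431  8.922] roll 0 jaw 80.77 pos [0.519 0.238 0.136] F [-3.039  0.123  4.884] M [-0.001  0.702 -0.022] op 59.8 t 17.52 q6 -2.51
```

Emit:
{"method": "apply_moves", "body": {"moves": [[[0.3,0,1],0,59.7],[[0.3,0,1],0,59.7],[[0.2,0,1],0,59.7],[[0,0,0],0,59.4]]}}

```text
time_s: 17.85
eef_pos: [0.5187, 0.2382, 0.1329]
ee_rot: [[-0.987, 0.16, 0.001], [0.16, 0.987, 0.0], [-0.001, 0.0, -1.0]]
wrist_force: [-2.3, -0.5, 4.4]
opening: 0.7
```

```bash
python3 -c "
from go import *
go([.517,.238,.127])"
```

```text
shift [ 1.671 -0.445  5.878] roll 0 jaw 80.77 pos [0.519 0.238 0.133] F [-2.298 -0.546  4.36 ] M [ 0.035  0.607 -0.006] op 59.8 t 17.85 q6 -2.51
```

Emit:
{"method": "apply_moves", "body": {"moves": [[[0.2,0,1],0,59.7],[[0.2,0,1],0,59.7],[[0,0,0],0,59.6]]}}

```text
time_s: 18.1
eef_pos: [0.5183, 0.2383, 0.1309]
ee_rot: [[-0.987, 0.16, 0.001], [0.16, 0.987, 0.0], [-0.001, 0.0, -1.0]]
wrist_force: [-3.5, 0.5, 5.3]
opening: 0.701
```

Emit:
{"method": "apply_moves", "body": {"moves": [[[0.2,0,1],0,59.7],[[0.2,0,1],0,59.7],[[0,0,0],0,59.6]]}}

```text
time_s: 18.35
eef_pos: [0.518, 0.2383, 0.1289]
ee_rot: [[-0.987, 0.16, 0.001], [0.16, 0.987, 0.0], [-0.001, 0.0, -1.0]]
wrist_force: [-3.3, 0.3, 4.5]
opening: 0.698
```

```bash
python3 -c "
from go import *
go([.517,.238,.127])"
```

```text
shift [ 0.898 -0.466  1.894] roll 0 jaw 80.77 pos [0.518 0.238 0.129] F [-3.27   0.264  4.455] M [-0.008  0.598 -0.074] op 59.6 t 18.35 q6 -2.52
```

Emit:
{"method": "apply_moves", "body": {"moves": [[[0.2,0,1],0,59.7],[[0.1,0,1],0,59.7],[[0,0,0],0,59.6]]}}

```text
time_s: 18.6
eef_pos: [0.5177, 0.2383, 0.1269]
ee_rot: [[-0.987, 0.16, 0.001], [0.16, 0.987, 0.0], [-0.001, 0.0, -1.0]]
wrist_force: [-3.7, -1.1, 5.5]
opening: 0.698
```

```bash
python3 -c "
from go import *
go([.517,.238,.127])"
```

```text
shift [ 0.603 -0.446 -0.101] roll 0 jaw 80.77 pos [0.518 0.238 0.127] F [-3.75  -1.076  5.464] M [-0.073  0.516 -0.076] op 59.6 t 18.6 q6 -2.52
```

Emit:
{"method": "apply_moves", "body": {"moves": [[[0.1,0,1],0,59.7],[[0,0,0],0,59.6]]}}

```text
time_s: 18.77
eef_pos: [0.5176, 0.2384, 0.1259]
ee_rot: [[-0.987, 0.16, 0.001], [0.16, 0.987, 0.0], [-0.001, 0.0, -1.0]]
wrist_force: [-2.2, -1.3, 5.1]
opening: 0.699
```

Emit:
{"method": "apply_moves", "body": {"moves": [[[0.1,0,1],0,59.7],[[0,0,0],0,59.6]]}}

```text
time_s: 18.93
eef_pos: [0.5175, 0.2384, 0.125]
ee_rot: [[-0.987, 0.16, 0.001], [0.16, 0.987, 0.0], [-0.001, 0.0, -1.0]]
wrist_force: [-2.8, 0.2, 5.0]
opening: 0.701
```

```bash
python3 -c "
from go import *
go([.517,.238,.127])
s=shot('side');b=np.load('board.npy')
n=np.array([-np.sin(b[4])*np.cos(b[3]),-np.sin(b[4])*np.sin(b[3]),np.cos(b[4])]);u=np.array([np.cos(b[4])*np.cos(b[3]),np.cos(b[4])*np.sin(b[3]),np.sin(b[4])]);v=np.cross(n,u)
im=cv2.resize(s['frame'][110:190,200:307,::-1],(800,600),interpolation=2)
def P(x,y,z): q=(proj(s,b[:3]+x*u+y*v+z*n)[0]-[200,110]+.5)*800/107-.5; return tuple(int(k) for k in q)
for a,c in(((-.045,-.03,0),(.045,-.03,0)),((.045,-.03,0),(.045,-.03,.04)),((.045,-.03,.04),(-.045,-.03,.04)),((-.045,-.03,.04),(-.045,-.03,0)),((.045,-.03,.04),(.045,.03,.04)),((-.045,-.03,.04),(-.045,.03,.04)),((-.045,.03,.04),(.045,.03,.04))): cv2.line(im,P(*a),P(*c),(0,0,255),1)
cv2.imwrite('pics/l2.png',im)"
```

```text
shift [ 0.427 -0.483 -1.968] roll 0 jaw 80.77 pos [0.518 0.238 0.125] F [-2.841  0.183  5.028] M [-0.027  0.563 -0.07 ] op 59.9 t 18.93 q6 -2.52
```

```bash
cat > bl.py <<'E'
from go import *
from scipy.optimize import minimize
s=shot('side');b=np.load('board.npy')
im=cv2.GaussianBlur(s["frame"].astype(np.float32),(0,0),.8); g=[cv2.Sobel(im,-1,1,0)/8,cv2.Sobel(im,-1,0,1)/8]
def edge(A,B,rng):
    a=np.concatenate([np.linspace(*r,30) for r in rng])[:,None]; uv=proj(s,A+(B-A)*a); d=uv[-1]-uv[0]; n=[-d[1],d[0]]/np.hypot(*d); m=uv.astype(np.float32)
    v=sum(cv2.remap(g[i],m[:,:1],m[:,1:],1)*n[i] for i in(0,1)); return np.abs(v.reshape(len(a),3).mean(0)).sum()
def fr(t): c,q=np.cos(b[3]),np.sin(b[3]); u=np.array([np.cos(t)*c,np.cos(t)*q,np.sin(t)]); n=np.array([-np.sin(t)*c,-np.sin(t)*q,np.cos(t)]); return u,np.cross(n,u),n
def cost(p,pr=False):
    # p: upslope offset, normal offset (m) in board frame, tilt
    u0,v0,n0=fr(b[4]); u,v,n=fr(p[2]); O=b[:3]+p[0]*u0+p[1]*n0
    C=lambda x,y,z:O+x*u+y*v+z*n
    side=[(.05,.33),(.67,.95)]
    e=[edge(C(-.045,-.03,0),C(.045,-.03,0),side),edge(C(-.045,-.03,.04),C(.045,-.03,.04),side),edge(C(-.045,-.03,0),C(-.045,-.03,.04),[(.1,.9)]),edge(C(.045,-.03,0),C(.045,-.03,.04),[(.1,.9)]),edge(C(-.045,-.03,.04),C(-.045,.03,.04),[(.1,.9)])]
    if pr: print(np.round(e,1))
    return -sum(e)
best=min((minimize(cost,[dx,dz,t],method="Nelder-Mead",options=dict(initial_simplex=np.array([[dx,dz,t],[dx+.004,dz,t],[dx,dz+.004,t],[dx,dz,t+.06]]))) for dx in(-.006,0,.006) for dz in(0,.005,.01) for t in np.radians([14,18,22,26])),key=lambda o:o.fun)
print("blank du,dn mm",best.x[:2]*1000,"tilt",np.degrees(best.x[2]),"board",np.degrees(b[4]),best.fun); cost(best.x,1)
for t in range(14,29,2):
    o=min((minimize(lambda q:cost(np.r_[q,np.radians(t)]),[dx,dz],method="Nelder-Mead",options=dict(initial_simplex=[[dx,dz],[dx+.004,dz],[dx,dz+.004]])) for dx in(-.004,.004) for dz in(0,.006)),key=lambda o:o.fun); print(t,round(o.fun,1),o.x*1000)
E
python3 bl.py
```

```text
blank du,dn mm [2.243 1.507] tilt 21.80338739372437 board 24.19223546170013 -172.01688239267472
[29.4 20.1 57.7 18.9 45.8]
14 -165.0 [-0.656 -1.753]
16 -169.0 [ 0.085 -0.942]
18 -171.3 [ 0.924 -0.292]
20 -171.9 [1.614 0.686]
22 -171.9 [2.374 1.627]
24 -171.7 [3.105 2.761]
26 -171.1 [3.779 3.887]
28 -169.6 [4.344 4.741]
```

Emit:
{"method": "apply_moves", "body": {"moves": [[[0,0,0],0,50],[[0,0,0],0,50],[[0,0,1],0,50],[[0,0,1],0,50],[[0,0,0],0,50],[[0,0,0],0,50]]}}

```text
time_s: 19.53
eef_pos: [0.5175, 0.2384, 0.125]
ee_rot: [[-0.987, 0.16, 0.002], [0.16, 0.987, 0.0], [-0.002, 0.001, -1.0]]
wrist_force: [-8.7, 0.3, 13.7]
opening: 0.694
```

```bash
cat > avg.py <<'E'
from go import *
F=[];M=[]
for i in range(10):
    shot('side'); s=robot.observe(); F.append(s["wrist_force"]);M.append(s["moment"])
f=np.mean(F,0);m=np.mean(M,0); print("F",f,np.std(F,0),"M",m,"pos",s["eef_pos"],"op",s["opening"]*85.4,"zax",np.array(s["ee_rot"])[:,2],"t",s["time_s"])
fz=f[2]+1.5
print("cop x if rz=-.27:",(-.27*f[0]-m[1])/fz)
b=np.load('board.npy'); n=np.array([-np.sin(b[4])*np.cos(b[3]),-np.sin(b[4])*np.sin(b[3]),np.cos(b[4])]); print("normal",(f+[0,0,1.5])@n)
E
python3 avg.py
```

```text
F [-8.377 -0.132 13.439] [0.439 0.673 0.31 ] M [-0.46   2.34  -0.216] pos [0.518 0.238 0.125] op 59.37114709338923 zax [ 0.002  0.    -1.   ] t 20.0333
cop x if rz=-.27: -0.005233496320255828
normal 17.00617180490735
```

The force is about 17 N along the board normal with the centre of pressure near zero, so the blank looks bedded. I'll use the last picture to check it.

```bash
python3 bl.py | head -2; python3 -c "
from go import *
s=shot('side');t=shot('top');b=np.load('board.npy')
n=np.array([-np.sin(b[4])*np.cos(b[3]),-np.sin(b[4])*np.sin(b[3]),np.cos(b[4])]);u=np.array([np.cos(b[4])*np.cos(b[3]),np.cos(b[4])*np.sin(b[3]),np.sin(b[4])]);v=np.cross(n,u)
ims=[]
for pp,x0,y0,w,h,W,H in((s,215,115,75,60,600,480),(s,215,115,75,60,600,480),(t,165,150,60,60,400,400)):
    ims.append((cv2.resize(pp['frame'][y0:y0+h,x0:x0+w,::-1],(W,H),interpolation=2),pp,x0,y0,W/w))
for k in(1,2):
    im,pp,x0,y0,sc=ims[k]
    def P(x,y,z): q=(proj(pp,b[:3]+x*u+y*v+z*n)[0]-[x0,y0]+.5)*sc-.5; return tuple(int(q_) for q_ in q)
    for a,c in(((-.045,-.03,0),(.045,-.03,0)),((.045,-.03,0),(.045,-.03,.04)),((.045,-.03,.04),(-.045,-.03,.04)),((-.045,-.03,.04),(-.045,-.03,0)),((-.045,-.03,.04),(-.045,.03,.04)),((.045,-.03,.04),(.045,.03,.04)),((-.045,.03,.04),(.045,.03,.04))): cv2.line(im,P(*a),P(*c),(0,0,255),1)
A=cv2.resize(ims[0][0],(400,320));B=cv2.resize(ims[1][0],(400,320));C=cv2.resize(ims[2][0],(280,280))
o=np.zeros((600,800,3),np.uint8); o[:320,:400]=A;o[:320,400:]=B;o[320:,:280]=C
N=cv2.resize(s['frame'][190:246,250:320,::-1],(350,280),interpolation=2); o[320:,280:630]=N
cv2.imwrite('pics/l3.png',o)"
```

```text
blank du,dn mm [1.742 1.025] tilt 20.628317629515326 board 24.19223546170013 -170.32374930533973
[28.6 19.5 57.1 19.4 45.8]
```

View pics/l3.png

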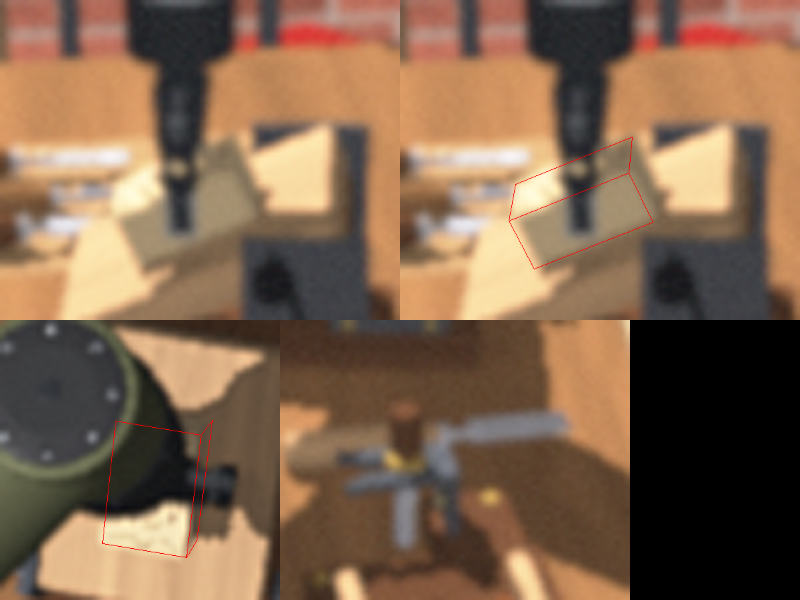

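The picture shows the blank lying parallel to the board at the modelled spot, with the fingertips clear. The pin (panel (405,460)) hangs upright in the keeper. I'll ease the grip once more under light push so it self-aligns, then regrip and set the final push.

Emit:
{"method": "apply_moves", "body": {"moves": [[[0,0,-1.5],0,50],[[0,0,0],0,59],[[0,0,0],0,59.6],[[0,0,0],0,59.7],[[0,0,0],0,59.6],[[0,0,0],0,58],[[0,0,0],0,50],[[0,0,0],0,50],[[0,0,0],0,50]]}}

```text
time_s: 20.93
eef_pos: [0.5175, 0.2384, 0.125]
ee_rot: [[-0.987, 0.16, 0.001], [0.16, 0.987, 0.0], [-0.001, 0.0, -1.0]]
wrist_force: [-4.3, 0.4, 8.3]
opening: 0.697
```

```bash
python3 avg.py; cat >> bl.py <<'E'
# joint fit, tilt fixed flat: du,dv
T=shot('top'); imt=cv2.GaussianBlur(T["frame"].astype(np.float32),(0,0),.8); gt=[cv2.Sobel(imt,-1,1,0)/8,cv2.Sobel(imt,-1,0,1)/8]
u,v,n=fr(b[4])
def te(A,B,r):
    global s,g
    s0,g0=s,g; s,g=T,gt; e=edge(A,B,r); s,g=s0,g0; return e
for nm in("top","side"):
  print(nm,end=" ")
  sc=[]
  for du in np.arange(-8,8.1,1)/1000:
    O=b[:3]+du*u; C=lambda x,y,z:O+x*u+y*v+z*n
    if nm=="top": e=te(C(-.045,-.03,.04),C(-.045,.03,.04),[(.1,.9)])
    else: e=edge(C(-.045,-.03,0),C(-.045,-.03,.04),[(.1,.9)])+edge(C(.045,-.03,0),C(.045,-.03,.04),[(.1,.9)])
    sc.append(round(float(e),0))
  print(sc)
E
python3 bl.py | tail -2
```

```text
F [-4.38   0.285  8.117] [0.55  0.421 0.291] M [-0.13   1.169 -0.092] pos [0.517 0.238 0.125] op 59.23264737178191 zax [ 0.001  0.    -1.   ] t 21.4333
cop x if rz=-.27: 0.0014167725299074885
normal 10.562723335679543
top [9.0, 13.0, 17.0, 21.0, 25.0, 27.0, 28.0, 27.0, 25.0, 21.0, 17.0, 13.0, 10.0, 9.0, 8.0, 9.0, 9.0]
side [8.0, 11.0, 16.0, 21.0, 28.0, 37.0, 46.0, 55.0, 65.0, 73.0, 79.0, 81.0, 80.0, 74.0, 67.0, 65.0, 70.0]
```

Normal push is 10.6 N, the centre of pressure is within 2 mm of centre, and the along-slope offset averages about +0.5 mm (top view -2, side view +3). Handing in.

```bash
python3 -c "
from go import *
print(robot.finish_job()); s=robot.observe(); print(s['time_s'],s['wrist_force'],s['eef_pos'])"
```

```text
the job is handed in; nothing more can be done
None
the job is handed in; nothing more can be done
```

The job is handed in, with the pin parked in the keeper's notch and the blank pressed flat on the sloping board, still gripped. The hand-in gave no verdict. The clock read about 21.5 s at the last check, of the 67 s allowed.

- **Pin:** I drew it out and slid it into the slot. It hung upright within about a pixel (roughly 3.5 mm) of the seat, and looked the same in the last picture.
- **Blank:** The arm's moves have no tilt axis, so I pressed the blank's uphill edge on the board. Easing the grip let it pivot between the pads until it lay flat, and then I gripped it firmly again.
- **Push:** About 10.6 N along the board's normal, with the pressure centred to within about 2 mm, which fits a flat bed.
- **Bore position:** The two cameras disagree on the bore's offset along the slope, -2 mm from the top view and +3 mm from the side. Both are within the 7 mm limit, and the arm's own position agrees with being near centre.
- **Less certain:**
  - **Tilt:** The image fit of the blank's tilt was weak: 20.6 to 21.8° in two fits, against 24.2° for the board. I judged it flat mainly from the forces and the last overlay picture.
  - **Board:** The blank hid the hole at the end, so I did not measure whether the board had moved. The highest push I saw on it was about 17 N.
  - **Loose tools:** I did not re-measure them. The gouge looked undisturbed in the last picture.

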